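# Turn a cast cover over and snap it rim-down into its drilling nest

### The job

Two cast covers stand on edge in the wooden rack, mirror images of each other. Take the one whose cut-off corner matches the nest, and seat it in the steel nest hollow side down, cut corner in the cut corner of the pocket, pressed fully home past the spring stop. Leave the other cover standing in the rack.

Things in the scene. Friction and masses are not known exactly. Their poses are not given: they have to be found in the camera images.
- cover_center (a point): The cover to seat: hollow aluminium casting 72 (own x) by 60 (own y) by 26 mm (own z), 0.16 kg nominal; this is its centre. +z points out of the flat closed face; the -z side is hollow with a 4 mm rim. It starts on edge in either rack slot, own -x up and +z along the rack's +x (away from the robot). Its two end faces, 60 mm apart along own y, overhang the rack and can be gripped from above at mid height.
- cover_cut (a point): Middle of the cover's cut-off corner, at (-x, +y) of the cover: the corner is cut at 45 degrees, 16 mm along each side, through the full 26 mm. It lies 28 mm along -x and 22 mm along +y from the cover's centre, at mid thickness. At the start it is at the top.
- cover_twin_center (a point): Centre of the other cover: the mirror image, with its cut corner at its own (-x, -y), otherwise the same size and mass. It stands the same way round in the other slot and must stay there; it does not fit the nest hollow side down.
- rack: Fixed wooden rack, 116 mm (own x) by 44 mm (own y); origin under its centre on the bench. Two slots 28 mm wide run along own y, centred at x = -26 and x = +26 mm; slot floor 10 mm above the bench, slot walls up to 31 mm above the bench, so a standing cover's top is 82 mm above the bench.
- nest: Fixed steel nest, base 120 (own x) by 84 mm (own y); origin under its centre on the bench. The pocket is centred on it: 75 mm along x, 63 mm along y (1.5 mm clearance all round the cover), cut corner at (-x, +y). Wall tops 34 mm above the bench; their top 4 mm slope outward as lead-in. Both y sides are open for fingers over x = -23 to +23 mm, down to the base plate's top at 6 mm.
- nest_seat (a point): Centre of the pocket floor, 22 mm above the bench, 12 mm below the wall tops. The seated cover's centre lies 13 mm above this point, its axes along the nest's. An island 5 mm high on the floor (x -17 to 28, y -21 to 21 mm from here) goes inside the cover's rim.
- stop_nose (a point): Foremost point of the spring stop: a steel slide 10 mm wide whose steep sloping nose sticks 4.5 mm into the pocket through the nest's -x wall, 6 mm to the -y side of the middle. A cover set in the pocket hangs up on the nose, a few mm high; it must be pressed down near that side with about 5 to 20 N, and the stop then holds it against the +x wall.
- clear_patch (a point): Point on the bare bench top, between the rack and the nest, always the same place: nothing stands within 80 mm of it, so the cover can be laid down or turned over there.
Things that resemble listed ones, but are neither listed nor needed, are in the scene too. What is shaped like the part that bears cover_twin_center but green or purple is not meant.

How it is judged (in metres and radians):
At the end, for the whole second after the job is handed in: The matching cover lies at rest in the nest, closed face up and level within 0.04 rad, its centre within 4 mm of the pocket centre, its long side along the nest's within 0.06 rad and its rim within 1.5 mm of the pocket floor; the other cover still stands upright in its rack slot (horizontal distance between cover_center and nest_seat below 0.004 m and z of cover_center in the frame of nest between 0.033 and 0.0365 m and angle between cover_center's own z axis and vertical below 0.04 rad and angle between the x axis of cover_center and the x axis of nest, either way round below 0.06 rad and linear speed of cover below 0.01 m/s and horizontal distance between cover_twin_center and rack below 0.045 m and z of cover_twin_center in the frame of rack below 0.055 m and angle between cover_twin_center's own x axis and vertical above 2.9 rad); the robot touches nothing.
It also fails if it takes over 72 s, if anything falls off the work surface, if the arm or the gripper's body presses on something with over 40 N, if the wrist force passes 120 N, or if a joint passes its speed limit or range.

### The arm

A 6-joint arm with a two-finger parallel gripper is mounted at the origin on a cart in front of the work surface, level with it; the furniture and walls round the work are solid. World frame = base frame: x ahead of the robot, y to its left, z up, the work surface at z = 0. Lengths are in mm, angles in rad, forces in N, time in s.
With the tool pointing down it reaches from about 250 to 725 mm from the base axis. Payload 4 kg.
Tool frame: the origin (TCP) lies on the centre line of the jaws, within the pads' length; the fingertips stand 19 mm ahead of it and the grasp point (between the pads) is the TCP; y points along the fingers, z is the direction in which the jaws open and shut, and the axes are right-handed (so a half turn about y gives the same grasp; the last joint's range is limited). The gripper opens to 85 mm and grips with 20 to 120 N. Pads are 22 mm wide; open, the fingers measure 114 mm over their backs; the gripper's body (76 mm by 85 mm) begins 54 mm behind the grasp point. The pads swing forward as they close: fully open they stand 13 mm farther back than shut.
Start: joints at [-1.171, 0.241, 0.005, 1.335, 0, 1.571], TCP at [194.615, -460.57, 250.306] pointing down, gripper open.
Joint ranges: [-2.72, 2.72], [-1.05, 1.87], [-1.09, 1.28], [-1.99, 2.15], [-1.42, 1.44], [-3.14, 3.14]. Speed limits (rad/s): [2.79, 2.79, 3.14, 3.14, 3.14, 3.14].

### API

Orientations are given as a unit quaternion [w, x, y, z].
In Python, from station import move_ptp, servo_line, goto_joints, release, clamp, sleep, inverse_kinematics, read_camera, Unreachable, close_job, read_time_s, read_joint_positions, read_qd, read_tau, read_tool_pos, read_eef_rot, read_wrist_force, read_wrist_torque, read_gripper_width gives the robot as it stands. Calls block until the motion is done:
- move_ptp(position, orientation): joint-space move of the TCP to a pose.
- servo_line(position, rotation=None, v=150, stop_force=None): straight line of the TCP; rotation=None keeps the orientation; v is the mean speed in mm/s. With stop_force (N) it stops when the force on the tool has changed by that much, and returns True; else False.
- goto_joints(angles): joint-space move.
- release() and clamp(): open the fingers fully, or close them until they stop; the grip force is fixed at half the most.
- sleep(seconds).
- inverse_kinematics(position, orientation): joint angles nearest the present ones, or None.
- read_camera(name): name is "scene" or "top"; returns a dict with "img" (400x640x3 uint8, red, green, blue), "intrinsics" (3x3 intrinsics, pixels), "R" (3x3) and "t" (3): a world point X has camera coordinates R X + t. Camera axes: x right, y down, z forward; pixel columns grow to the right and rows downward; lengths in mm; the calibration is good to about 2 mm. A picture is of the moment at which its call begins. There is no depth.
A pose or a line that the arm cannot do raises Unreachable and nothing moves.
- close_job(): hands the job in, once; it reports no verdict.
Readings, each from a call of its own:
- read_time_s(): time.
- read_joint_positions(): joint angles.
- read_qd(): joint speeds.
- read_tau(): joint torques, N m.
- read_tool_pos(): TCP position.
- read_eef_rot(): TCP orientation.
- read_wrist_force(): force on the tool from outside, world axes, zero at the start.
- read_wrist_torque(): the same for the moment, N m.
- read_gripper_width(): finger opening in mm.
Only numpy, scipy, OpenCV 4.12 (cv2) and the standard library are available. Lean on these libraries where they do the work, as an engineer would, in place of code of your own. Each camera call takes 0.05 s, during which the arm holds its last target. There are 200 camera calls.

## Working session

There is one attempt and no reset: what is moved stays moved. The work goes in short steps, each a Python script; the robot and the scene stay as the last script left them, time stands still between calls to the robot, and variables do not carry over. Pictures are saved under pics/ and viewed, on a budget of 10 in all, crops included, one or two more only if the job needs it, and the job is handed in when it is done.

```bash
mkdir -p pics; ls; python3 - <<'E'
from station import *
import cv2,numpy as np
for n in("scene","top"):
    c=read_camera(n); cv2.imwrite(f"pics/{n}0.png",c["img"][:,:,::-1]); print(n,c["intrinsics"].tolist(),c["R"].round(4).tolist(),c["t"].round(1).tolist())
    np.savez(f"{n}0.npz",**c)
print(read_eef_rot(),read_tool_pos(),read_time_s())
E
```

```text
pics
scene [[374.9830568668222, 0.0, 321.67255766672287], [0.0, 374.9830568668222, 195.97467791444464], [0.0, 0.0, 1.0]] [[-0.7865, -0.6176, 0.0074], [-0.4063, 0.5083, -0.7593], [0.4651, -0.6002, -0.6507]] [367.5, 265.7, 745.9]
top [[397.66762793184114, 0.0, 312.6970264512736], [0.0, 397.66762793184114, 206.1163123193995], [0.0, 0.0, 1.0]] [[0.1105, -0.9939, -0.0054], [-0.9698, -0.1067, -0.2193], [0.2174, 0.0295, -0.9756]] [-46.1, 483.5, 920.7]
[ 0.14028966 -0.14054276  0.69366734 -0.69238151] [ 194.42242753 -460.08894227  249.51314927] 0.1
```

View pics/scene0.png

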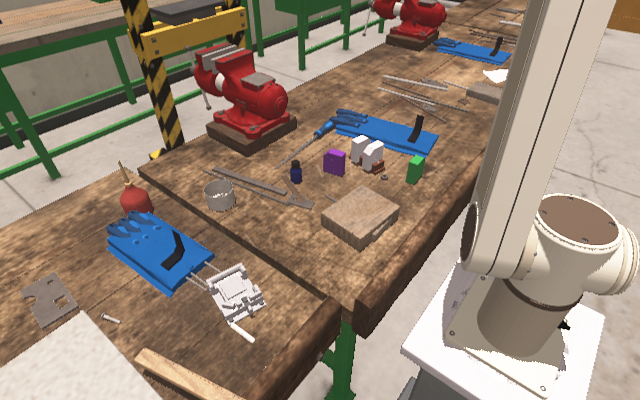

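View pics/top0.png

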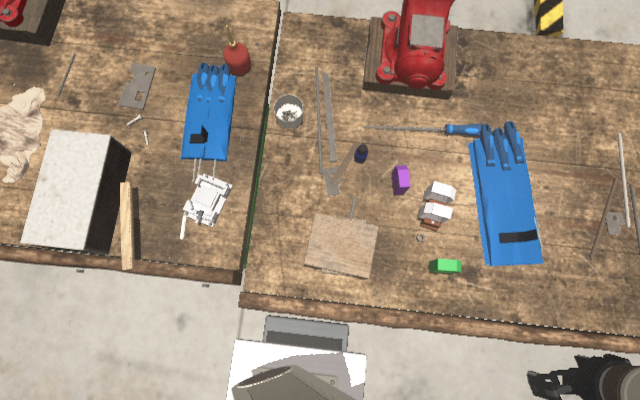

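The two silver covers stand in the rack at top (440,190) and (436,212), scene (360,150) and (373,155). The nest is at top (207,200), scene (237,290). The decoys are the purple block at top (401,180) and the green block at (446,266), plus the wooden block at (341,245). Next I'll take close crops.

```bash
python3 - <<'E'
import cv2,numpy as np
t=cv2.imread("pics/top0.png");s=cv2.imread("pics/scene0.png")
f=lambda im,x,y,w,h,k:cv2.resize(im[y:y+h,x:x+w],None,fx=k,fy=k,interpolation=cv2.INTER_CUBIC)
a=np.hstack([f(t,410,170,50,65,8),f(s,340,127,50,65,8)])
cv2.imwrite("pics/rack.png",a)
a=np.hstack([f(t,172,165,70,80,5.7),f(s,200,255,70,80,5.7)])
cv2.imwrite("pics/nest.png",a)
E
```

```text
(no output)
```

View pics/rack.png

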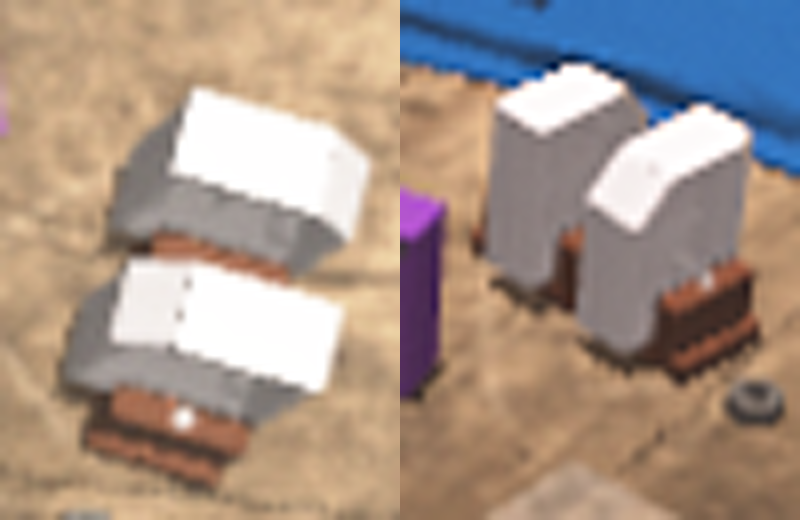

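View pics/nest.png

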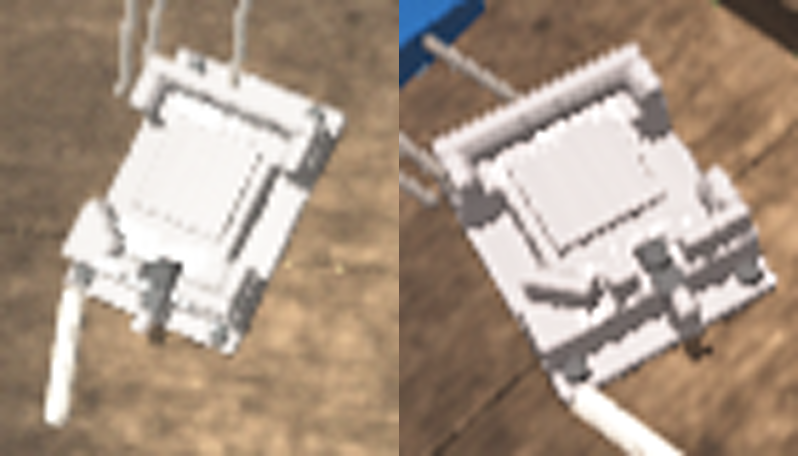

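The near cover has its cut at its left, which is its own (-x, +y), so it is the target. The twin in the far slot has its cut on the right. The nest's cut corner is at its lower left (top crop 95,230), with the stop at the bottom, so nest +x points away from the robot. Now a two-view fit with a wireframe check.

```bash
cat > h.py <<'E'
import numpy as np,cv2
from scipy.optimize import least_squares
C={n:dict(np.load(f"{n}0.npz")) for n in("top","scene")}
def proj(n,P):
    c=C[n];q=(c["R"]@np.atleast_2d(P).T).T+c["t"];q=q@c["intrinsics"].T;return q[:,:2]/q[:,2:]
def place(p,L):
    c,s=np.cos(p[3]),np.sin(p[3]);return np.atleast_2d(L)@np.array([[c,s,0],[-s,c,0],[0,0,1]])+p[:3]
def ray(n,uv,z):
    c=C[n];d=c["R"].T@np.linalg.inv(c["intrinsics"])@[*uv,1];o=-c["R"].T@c["t"];return o+d*(z-o[2])/d[2]
def fit(obs,p0):
    r=lambda p:np.concatenate([(proj(n,place(p,[o[0] for o in l]))-[o[1] for o in l]).ravel() for n,l in obs.items()])
    s=least_squares(r,p0,loss="soft_l1");print("p",s.x.round(3),"res",r(s.x).round(1));return s.x
def un(l,k,ox,oy):return [(a,((b[0]+.5)/k-.5+ox,(b[1]+.5)/k-.5+oy)) for a,b in l]
E
cat > f.py <<'E'
from h import *
cov={"top":un([((13,14,36),(187,265)),((-13,14,36),(180,346)),((13,-30,36),(345,308)),((-13,-30,36),(322,392)),((13,30,20),(125,262)),((-13,30,20),(112,340))],8,410,170),
"scene":un([((-13,30,20),(238,232)),((13,30,20),(187,192)),((-13,14,36),(268,168)),((13,14,36),(225,135)),((-13,-30,36),(350,135)),((13,-30,36),(305,103))],8,340,127)}
pc=fit(cov,[*ray("top",(436,212),46),-.1])
nest={"top":un([((-60,-42,6),(235,348)),((60,-42,6),(345,120)),((28,-21,27),(265,155)),((-17,-21,27),(225,238)),((-17,21,27),(133,205))],5.7,172,165),
"scene":un([((-60,42,0),(175,402)),((-60,-42,6),(376,275)),((-17,21,27),(160,250)),((-17,-21,27),(262,197)),((28,21,27),(106,170))],5.7,200,255)}
pn=fit(nest,[*ray("top",(207,200),0),.3])
np.savez("pose.npz",pc=pc,pn=pn)
print("patch",ray("top",(280,168),0))
def box(x0,x1,y0,y1,z):return [(x0,y0,z),(x1,y0,z),(x1,y1,z),(x0,y1,z)]
def over(n,x,y,w,h,k,polys):
    im=cv2.resize(C[n]["img"][y:y+h,x:x+w,::-1],None,fx=k,fy=k,interpolation=cv2.INTER_CUBIC)
    for P,col in polys:
        q=(proj(n,P)-[x,y]+.5)*k-.5
        cv2.polylines(im,[np.int32(q.round())],True,col,1)
    return im
cut=lambda z:[(37.5,-31.5,z),(37.5,31.5,z),(-21.5,31.5,z),(-37.5,15.5,z),(-37.5,-31.5,z)]
N=[(place(pn,box(-60,60,-42,42,0)),(0,0,255)),(place(pn,box(-60,60,-42,42,6)),(0,128,255)),(place(pn,box(-17,28,-21,21,27)),(0,160,0)),(place(pn,cut(30)),(255,0,0))]
R=[]
for X in(13,-13):R.append((place(pc,[(X,-30,36),(X,14,36),(X,30,20),(X,30,-36),(X,-30,-36)]),(0,0,255)))
for X in(65,39):R.append((place(pc,[(X,-14,36),(X,30,36),(X,30,-36),(X,-30,-36),(X,-30,20)]),(255,0,0)))
a=np.hstack([over("top",172,165,70,80,5.7,N),over("scene",200,255,70,80,5.7,N)])
cv2.imwrite("pics/o1.png",a)
cv2.imwrite("pics/o2.png",np.hstack([over("top",410,170,50,65,8,R),over("scene",340,127,50,65,8,R)]))
E
python3 f.py
```

```text
p [ 5.02713e+02 -2.89932e+02  4.93890e+01 -1.96000e-01] res [ 1.3  0.  -0.5  0.2 -0.3  0.1  0.  -0.1  0.6 -0.  -0.4  0.3 -0.2 -0.9
 -0.2  0.3  0.4  0.5 -0.7  0.9  0.4 -0.7 -0.4 -0.3]
p [483.875 280.219  -2.159  -6.546] res [ 0.4  1.2  0.2 -1.  -0.1 -1.  -0.4  0.5  0.6  0.4 -0.7  1.5  0.3  0.3
 -0.2  0.1  0.3 -0.9 -0.2 -0.6]
patch [590.83456453 106.39584786   0.        ]
```

View pics/o1.png

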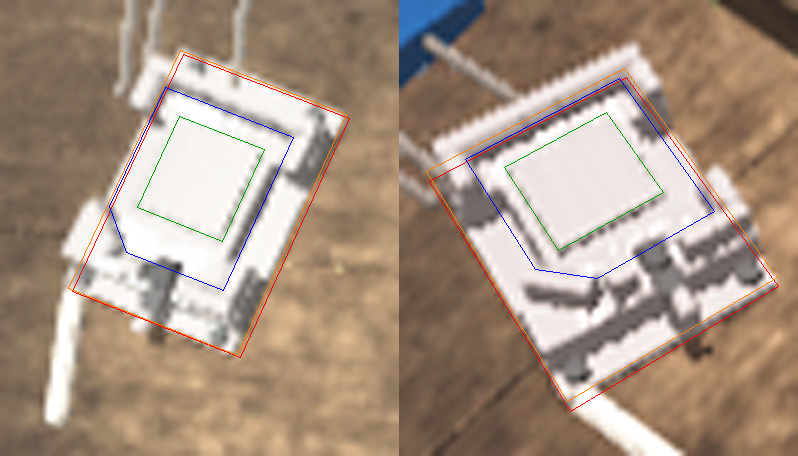

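View pics/o2.png

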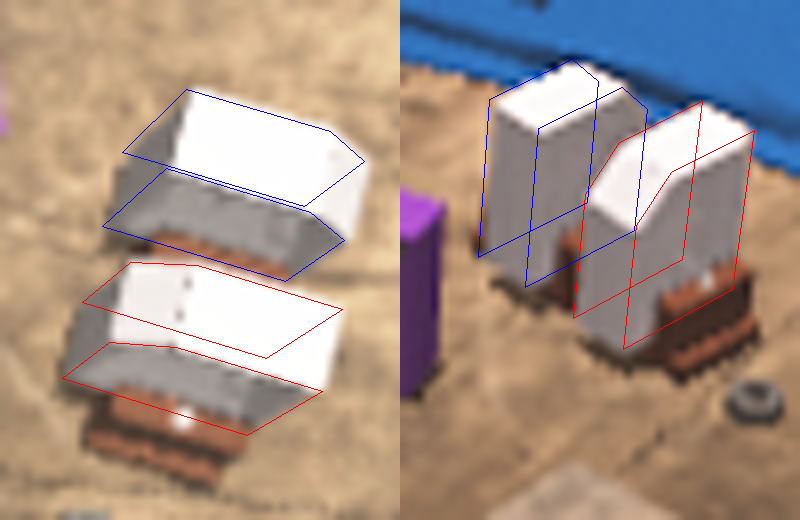

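The cover and nest fits agree to about 1 px. The heights came out at 49 mm (46 stated) and -2 mm (0 stated), which is within calibration. The plan:
1. Grip the near cover by its ends and lift it.
2. Tilt it about 65° about the jaw axis at a bare spot and let it settle hollow side down.
3. Regrasp from above, insert it in the nest, and press.

First I'll check reach.

```bash
cat >> h.py <<'E'
from scipy.spatial.transform import Rotation as Ro
def quat(yaw,tilt=0,s=1):
    f=np.array([np.cos(yaw),np.sin(yaw),0]);z=s*np.array([-np.sin(yaw),np.cos(yaw),0])
    y=np.sin(tilt)*f+np.array([0,0,-np.cos(tilt)])
    q=Ro.from_matrix(np.c_[np.cross(y,z),y,z]).as_quat();return [q[3],*q[:3]]
E
python3 - <<'E'
from h import *
from station import *
P=np.load("pose.npz");pc=P["pc"];pn=P["pn"]
r0=read_eef_rot();print(Ro.from_quat([*r0[1:],r0[0]]).as_matrix().round(2).tolist())
nx,ny=pn[:2]
a=np.radians(65)
for s in(1,-1):
  for nm,p,q in[("rack",[pc[0],pc[1],50],quat(-.196,0,s)),("rackup",[pc[0],pc[1],200],quat(-.196,0,s)),
   ("nest",[nx,ny,43],quat(-.263,0,s)),("nestup",[nx,ny,160],quat(-.263,0,s))]+[(f"lay{x},{y},{w}",[x,y,z],quat(w,a,s)) for x,y in((560,100),(520,100),(580,120)) for w in(0,.2,-.2) for z in(31,)]+[("top",[570,105,21],quat(0,0,s)),("tiltup",[480,100,120],quat(.2,a,s))]:
    j=inverse_kinematics(p,q);print(s,nm,None if j is None else np.round(j,2).tolist())
for k in("top",):print([ray(k,uv,0)[:2].round() for uv in((341,213),(312,213),(305,265),(330,195),(320,150),(290,128),(255,168),(230,190))])
E
```

```text
[[-0.92, -0.0, 0.39], [-0.39, 0.0, -0.92], [-0.0, -1.0, -0.0]]
1 rack [-0.52, 0.55, -0.08, 0.94, 0.0, -0.33]
1 rackup [-0.52, 0.42, 0.13, 1.28, 0.0, -0.33]
1 nest [0.52, 0.53, -0.15, 0.9, 0.0, 0.79]
1 nestup [0.52, 0.41, 0.0, 1.16, 0.0, 0.79]
1 lay560,100,0 None
1 lay560,100,0.2 None
1 lay560,100,-0.2 [0.46, 0.81, -1.05, -1.32, -0.59, 0.32]
1 lay520,100,0 None
1 lay520,100,0.2 None
1 lay520,100,-0.2 None
1 lay580,120,0 [0.36, 0.84, -1.05, -1.42, -0.32, 0.16]
1 lay580,120,0.2 [0.21, 0.86, -1.07, -1.5, -0.01, 0.0]
1 lay580,120,-0.2 [0.48, 0.79, -0.98, -1.22, -0.61, 0.33]
1 top [0.18, 0.59, -0.11, 0.88, 0.0, 0.18]
1 tiltup None
-1 rack [-0.52, 0.55, -0.08, 0.94, 0.0, 2.81]
-1 rackup [-0.52, 0.42, 0.13, 1.28, 0.0, 2.81]
-1 nest [0.52, 0.53, -0.15, 0.9, 0.0, -2.35]
-1 nestup [0.52, 0.41, 0.0, 1.16, 0.0, -2.35]
-1 lay560,100,0 None
-1 lay560,100,0.2 None
-1 lay560,100,-0.2 [0.46, 0.81, -1.05, -1.32, -0.59, -2.83]
-1 lay520,100,0 None
-1 lay520,100,0.2 None
-1 lay520,100,-0.2 None
-1 lay580,120,0 [0.36, 0.84, -1.05, -1.42, -0.32, -2.99]
-1 lay580,120,0.2 [0.21, 0.86, -1.07, -1.5, -0.01, -3.14]
-1 lay580,120,-0.2 [0.48, 0.79, -0.98, -1.22, -0.61, -2.81]
-1 top [0.18, 0.59, -0.11, 0.88, 0.0, -2.96]
-1 tiltup None
[array([487., -66.]), array([479.,   9.]), array([345.,  11.]), array([532., -33.]), array([652.,   7.]), array([706.,  94.]), array([584., 172.]), array([517., 229.])]
```

```bash
python3 - <<'E'
from h import *
from station import *
pc=np.load("pose.npz")["pc"];x,y=pc[:2];q=quat(-.196)
move_ptp([x,y,170],q);print(read_time_s())
print(servo_line([x,y,50],v=100,stop_force=12),read_tool_pos().round(1) if hasattr(read_tool_pos(),'round') else read_tool_pos())
clamp();print(read_gripper_width(),read_wrist_force())
servo_line([x,y,180],v=120);print(read_gripper_width(),read_wrist_force(),read_time_s())
a=np.radians(55)
for xx,yy in((590,110),(570,100)):
  for w in(-.1,0,.1,.2):
    for z in(36.5,90): 
      j=inverse_kinematics([xx,yy,z],quat(w,a));print(xx,w,z,None if j is None else np.round(j,2).tolist())
E
```

```text
1.7583
False [ 503.3 -290.3   50.8]
59.45618398071525 [-0.11074556 -0.12590575  4.80525258]
59.43824613200977 [ 0.07363034 -0.21403526 -2.82103112] 4.7
590 -0.1 36.5 [0.36, 0.58, -0.93, -0.85, -0.37, 0.27]
590 -0.1 90 [0.36, 0.41, -0.91, -0.66, -0.37, 0.27]
590 0 36.5 [0.3, 0.59, -0.96, -0.91, -0.24, 0.17]
590 0 90 [0.3, 0.41, -0.94, -0.71, -0.24, 0.17]
590 0.1 36.5 [0.24, 0.59, -0.97, -0.95, -0.11, 0.08]
590 0.1 90 [0.24, 0.41, -0.95, -0.75, -0.11, 0.08]
590 0.2 36.5 [0.17, 0.6, -0.98, -0.96, 0.02, -0.01]
590 0.2 90 [0.17, 0.41, -0.96, -0.76, 0.02, -0.01]
570 -0.1 36.5 [0.35, 0.58, -0.99, -0.91, -0.36, 0.27]
570 -0.1 90 [0.35, 0.39, -0.96, -0.7, -0.36, 0.27]
570 0 36.5 [0.29, 0.59, -1.01, -0.97, -0.24, 0.17]
570 0 90 [0.29, 0.39, -0.99, -0.75, -0.24, 0.17]
570 0.1 36.5 [0.22, 0.59, -1.03, -1.01, -0.1, 0.07]
570 0.1 90 [0.22, 0.39, -1.01, -0.79, -0.1, 0.07]
570 0.2 36.5 [0.16, 0.6, -1.03, -1.02, 0.04, -0.03]
570 0.2 90 [0.16, 0.4, -1.01, -0.79, 0.04, -0.03]
```

```bash
python3 - <<'E'
from h import *
from station import *
a=np.radians(55);w=.1
f=np.array([np.cos(w),np.sin(w),0]);ax=np.sin(a)*f-[0,0,np.cos(a)]
move_ptp([590,110,130],quat(w,a))
print(read_gripper_width(),servo_line([590,110,60],v=120),servo_line([590,110,28],v=25,stop_force=4),read_tool_pos())
release();sleep(.4)
p=np.array(read_tool_pos())
servo_line(p+[0,0,25],v=60)
p=p+[0,0,25]
servo_line(p-90*f+[0,0,110],v=200)
print(read_time_s(),read_wrist_force())
move_ptp([450,-60,300],quat(0))
for n in("scene","top"):
    c=read_camera(n);np.savez(f"{n}1.npz",**c)
t=dict(np.load("top1.npz"))["img"];s=dict(np.load("scene1.npz"))["img"]
C["top"]
u=proj("top",[575,108,13])[0].astype(int);v=proj("scene",[575,108,13])[0].astype(int);print(u,v,read_time_s())
g=lambda im,c:cv2.resize(im[c[1]-32:c[1]+32,c[0]-25:c[0]+25,::-1],None,fx=8,fy=8,interpolation=cv2.INTER_CUBIC)
cv2.imwrite("pics/lay.png",np.hstack([g(t,u),g(s,v)]))
E
```

```text
59.25258372261299 False True [590.18435932 110.01698249  36.19640429]
10.15 [ 0.11485206 -0.02102806 -0.53366125]
[278 172] [261 226] 11.9083
```

View pics/lay.png

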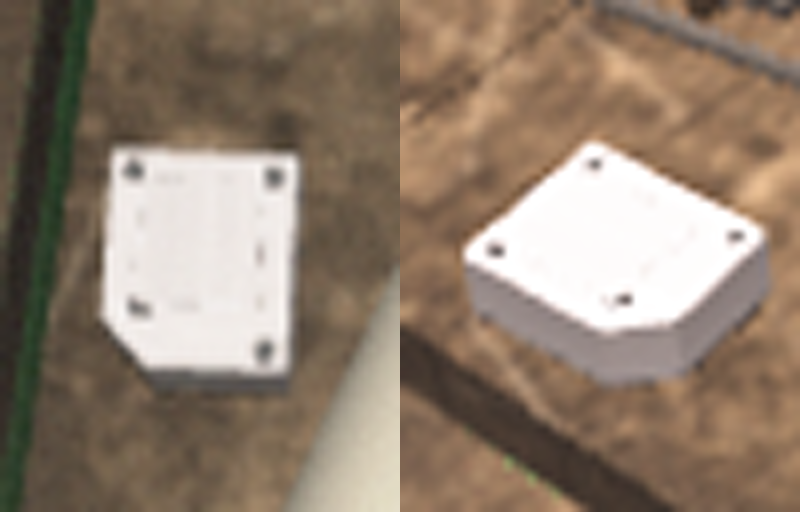

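The cover lies flat, closed face up, with its cut at the lower left (top crop 130,345). Next I fit its pose, regrasp, and compare the vision result with the robot's own position as a bias check.

```bash
python3 - <<'E'
from h import *
from station import *
L={"FL":(36,30,13),"FR":(36,-30,13),"NR":(-36,-30,13),"c1":(-20,30,13),"c2":(-36,14,13)}
obs={"top":un([(L["FL"],(113,149)),(L["FR"],(298,156)),(L["NR"],(290,374)),(L["c2"],(155,371)),(L["c1"],(103,316))],8,253,140),
"scene":un([(L["FR"],(195,142)),(L["FL"],(64,255)),(L["NR"],(369,236)),(L["c1"],(205,331)),(L["c2"],(281,325))],8,236,194)}
p=fit(obs,[575,108,13,.1])
w=p[3];f=np.array([np.cos(w),np.sin(w)])
g=p[:2]-4*f
q=quat(w)
move_ptp([*g,110],q)
print(servo_line([*g,24],v=90,stop_force=8),read_tool_pos())
clamp();print(read_gripper_width(),read_wrist_force(),read_wrist_torque())
servo_line([*g,60],v=60);print(read_gripper_width(),read_time_s())
for n in("scene","top"):np.savez(f"{n}2.npz",**read_camera(n))
np.savez("lay.npz",p=p,g=g,act=read_tool_pos())
print(read_tool_pos(),g)
E
```

```text
p [5.70135e+02 1.07151e+02 1.15100e+01 7.80000e-02] res [ 0.4  0.8  0.3  0.6  0.   0.1 -0.3 -0.   0.3  0.7 -0.5  0.4 -0.2  0.
 -0.2 -0.3 -0.5 -0.2 -0.6 -0.8]
False [566.74960464 106.94300733  24.66097353]
58.88957042933644 [-0.6454125  -0.56375674  5.60965425] [ 0.0033883   0.14377224 -0.04186707]
58.86687623815964 15.2083
[565.70818876 106.72082278  59.54826687] [566.14663256 106.83931811]
```

```bash
python3 - <<'E'
from h import *
from station import *
pn=np.load("pose.npz")["pn"];w=pn[3]+2*np.pi;f=np.array([np.cos(w),np.sin(w)]);g=pn[:2]-4*f;q=quat(w)
p=np.array(read_tool_pos());servo_line([p[0],p[1],140],v=150)
move_ptp([*g,130],q);servo_line([*g,68],v=100)
print(read_wrist_force(),read_wrist_torque(),read_tool_pos())
print(servo_line([*g,47.5],v=25,stop_force=7),read_tool_pos(),read_wrist_force(),read_wrist_torque(),read_gripper_width(),read_time_s())
ims=[]
for n in("top","scene"):
    im=read_camera(n)["img"];u=proj(n,[*pn[:2],35])[0].astype(int)
    ims.append(cv2.resize(im[u[1]-40:u[1]+40,u[0]-35:u[0]+35,::-1],None,fx=5.7,fy=5.7,interpolation=cv2.INTER_CUBIC))
cv2.imwrite("pics/ins.png",np.hstack(ims))
E
```

```text
[ 0.49208101  0.53177231 -1.6539804 ] [-0.03132018 -0.01958819 -0.0128192 ] [480.68543829 281.1107604   68.43125299]
True [481.07759505 281.36506177  50.90956837] [ 1.87955346  0.41677084 -2.16609126] [ 0.21813216 -0.3693142  -0.07013415] 58.48791047571428 18.2167
```

View pics/ins.png

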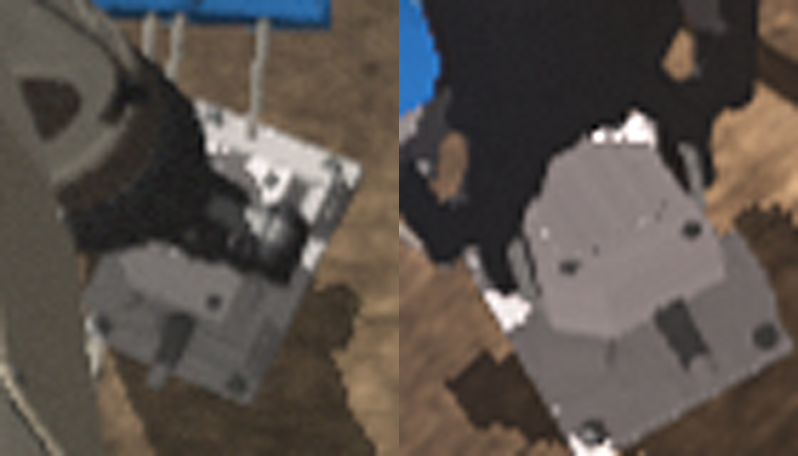

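The cover is inside the pocket walls and aligned, about 4 mm above the floor, so it is resting on the nose as expected. I'll release it and press with closed fingertips near the stop.

```bash
python3 - <<'E'
from h import *
from station import *
pn=np.load("pose.npz")["pn"];w=pn[3]+2*np.pi;q=quat(w)
f=np.array([np.cos(w),np.sin(w)]);l=np.array([-f[1],f[0]])
p=np.array(read_tool_pos())
print(servo_line([p[0],p[1],45.5],v=15,stop_force=20),read_tool_pos(),read_wrist_force(),read_gripper_width())
release();sleep(.2);print(read_wrist_force())
p=np.array(read_tool_pos());servo_line([p[0],p[1],130],v=120)
clamp()
t=pn[:2]-24*f-6*l
servo_line([*t,100],v=150);servo_line([*t,74],v=80,stop_force=6);print(read_tool_pos(),read_wrist_force())
print(servo_line([*t,60],v=15,stop_force=22),read_tool_pos(),read_wrist_force())
t2=pn[:2]
z=read_tool_pos()[2]
servo_line([*t,z+15],v=80)
t2=pn[:2]+20*f
servo_line([*t2,z+15],v=120);print(servo_line([*t2,z-8],v=15,stop_force=8),read_tool_pos(),read_wrist_force(),"far side")
servo_line([*t2,180],v=150);print(read_time_s())
E
```

```text
True [481.13773679 281.30120665  47.10882223] [0.48477636 0.19389089 4.04742102] 58.819331065624944
[0.62525346 0.71775021 0.85271679]
[459.44152166 280.68160177  74.07189673] [-0.30090957 -0.01143034  0.41069542]
True [459.28022698 280.65105771  67.07719479] [ 0.09992484 -0.0578948   4.46057451]
True [503.10266258 274.9843141   67.08598366] [-0.19604151 -0.25704619  3.83492999] far side
25.1417
```

Both the stop side and the far side read the top face at 67.1 - 19 = 48.1 mm, against 48 expected, so the cover is seated and level. One last look with the arm clear.

```bash
python3 - <<'E'
from h import *
from station import *
pn=np.load("pose.npz")["pn"]
move_ptp([450,0,300],quat(0))
ims=[]
for n in("top","scene"):
    im=read_camera(n)["img"]
    for u,k in((proj(n,[*pn[:2],35])[0].astype(int),1),(np.array([438,200] if n=="top" else [365,160]),0)):
        ims.append(cv2.resize(im[u[1]-35:u[1]+35,u[0]-35:u[0]+35,::-1],(395,295),interpolation=cv2.INTER_CUBIC))
cv2.imwrite("pics/fin.png",np.vstack([np.hstack(ims[:2]),np.hstack(ims[2:])]));print(read_wrist_force(),read_time_s())
E
```

```text
[ 0.94701482 -0.07919515 -0.39308607] 26.4083
```

View pics/fin.png

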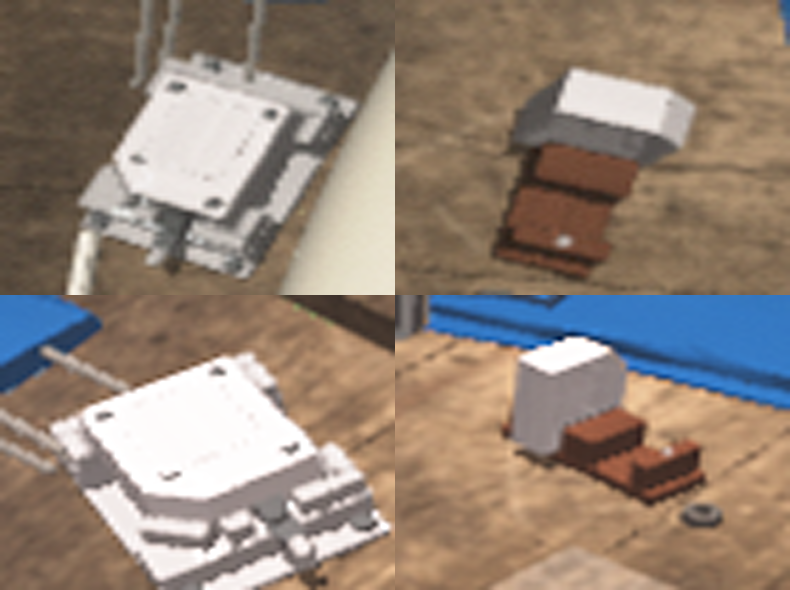

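The final picture shows the cover seated square in the nest, with its cut corner in the pocket's cut corner (crop 130,180). The twin still stands in the far slot (crop 625,110). The arm touches nothing, so I'm handing in.

```bash
python3 -c "
from station import *
close_job();print(read_time_s())"
```

```text
the job is handed in; nothing more can be done
the job is handed in; nothing more can be done
```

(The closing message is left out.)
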